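# Close the curing drawer and start the lamp with its sunken key

## Robot

A 6-joint arm with a two-finger parallel gripper is mounted at the origin on the work surface. World frame = base frame: x ahead of the robot, y to its left, z up, the work surface at z = 0. Lengths are in m, angles in degrees, forces in N, time in s.
With the tool pointing down it reaches from about 0.4 to 0.825 m from the base axis. Payload 7 kg.
Tool frame: the origin (TCP) lies at the very end of the fingers, on their centre line; the grasp point (between the pads) lies 19 mm behind it (ctrl.hold_point_z is the distance from the TCP to the grasp point, in m); z points along the fingers, y is the line along which they close (so a half turn about z gives the same grasp; the last joint's range is limited). The gripper opens to 88 mm and grips with 3 to 60 N. Pads are 19 mm wide; open, the fingers measure 130 mm over their backs; the gripper's body (78 mm by 193 mm) begins 47 mm behind the grasp point.
Start: joints at [-48.18, 20.546, 0.682, 0, -70.136, -16.507], TCP at [0.289, -0.61, 0.227] pointing down, gripper open.
Joint ranges: [-176.03, 176.03], [-82.01, 121.73], [-58.28, 71.71], [-173.87, 95.51], [-174.79, -0.11], [-173.66, 173.66]. Speed limits (degrees/s): [136.94, 136.94, 172.46, 180, 180, 180].

## Interface

Orientations are given as [roll, pitch, yaw] about the fixed x, y, z axes, in that order (R = Rz(yaw) Ry(pitch) Rx(roll)).
In Python, from plant import sensors, viewer, workorder, ctrl gives the robot as it stands.
- The arm moves only by the shell command python3 -m pendant 'ROWS'. ROWS is JSON, a list of rows, each a list of 3 entries, a list of its own where there are three numbers: the opening, from -1 (shut) to 1 (fully open), so that 0 is half open, then the shift along the tool's x, y, z in m, then the turn, a rotation vector about the tool's x, y, z in degrees. A call has 1 to 10 rows; each row is the pose to reach, as a shift and turn from the pose commanded when the call began, along the tool's axes at that moment; what a row does not reach only later rows make up. A row lasts 1/12 s, in which the tool goes at most 41.7 mm and 7.16 degrees, less where a joint would pass 70% of its speed; a pose out of reach is approached as far as the arm can. A call with a gripper value outside its range is refused whole. The fingers move at their own pace and stop on an object; the grip force is fixed at half the most. Time passes only in rows, so rows that repeat a pose let the fingers close. It gives the time, the measured TCP pose, the force, the opening and the grip force at its end, in the units of the state.
- sensors.get_obs(): the state, without advancing time (a new reading comes with each control period).
- viewer.snapshot(name): name is "scene" or "top"; returns the picture (420x560x3 uint8, red, green, blue); there is no depth.
- viewer.camera_params(name): a dict with "fx", "fy", "cx", "cy" (pixels), "dist" ([k1, k2, p1, p2, k3] as OpenCV has them; the pictures are not rectified), "extrinsics" (4x4, takes a point from world to camera coordinates). Camera axes: x right, y up, looking along -z (the intrinsics and any distortion apply to the point x, -y, -z); pixel columns grow to the right and rows downward; lengths in m; the calibration is good to about 2 mm. A picture is of the moment at which its call begins. camera_params takes no time and is no camera call.
- workorder.close_job(): hands the job in; it is judged then, once.
The state is a dict: "clock": time; "joint_pos": joint angles; "qvel": joint speeds; "tau": joint torques, N m; "tool_pos": TCP position; "orientation": TCP orientation; "force": force on the tool from outside, world axes, zero at the start; "moment": the same for the moment, N m; "opening": finger opening in m; "gripper_force": force on a finger pad.
Only numpy, scipy, OpenCV 4.12 (cv2) and the standard library are available. Lean on these libraries where they do the work, as an engineer would, in place of code of your own. Each camera call takes 0.05 s, during which the arm holds its last target. There are 200 camera calls.

## Task

The cast is loaded for curing: with the fingertips, gently push the light-curing unit's drawer fully home without touching the cast on it. Only then reach down into the well with the green key, press the key right down, hold it there for a good second and let it come up again. Leave the sunken red stop key alone, pick nothing up, and disturb nothing else on the bench.

Things in the scene. Friction and masses are not known exactly. Their poses are not given: they have to be found in the camera images.
- curer: white light-curing unit, fixed to the bench, 220 (x) x 210 (y) x 120 (z) mm; origin at the centre of its underside on the bench, z up; its front (the drawer side) faces along its own -x, i.e. roughly to the robot. Its flat top, 120 mm up, has two round wells 42 mm across and 22 mm deep, side by side near the front, each with a key standing 10 mm up from its floor; behind them a flush display and cooling slots. The drawer runs along the unit's x axis
- drawer (a joint): drawer opening in m: 0 fully home (a firm stop), about 0.08 to 0.11 at the start; pushed along the unit's +x to close. It slides with about 2 N of friction and stays where it is left
- drawer_lip (a point): centre of the front face of the dark grey grip lip on the drawer's white front; this flat face, square to the unit's x axis, is 120 mm wide (y) and 26 mm high (41 to 67 mm above the bench). Axes as the unit's; moves with the drawer. The lip is a solid block standing 30 mm out of the drawer's white front plate, which is 15 mm thick, 206 mm wide and reaches 70 mm above the bench. With the drawer home the lip's face is 45 mm ahead of the unit's front
- tray_floor (a point): centre of the aluminium drawer tray's floor, 20 mm above the bench, inside 177 (x) x 170 (y) mm with a rim 22 mm high; axes as the unit's; moves with the drawer
- start_key_top (a point): centre of the flat top of the green start key, 25 mm across, in the left well as seen from the robot (the well on the unit's +y side); unpressed it is 12 mm below the unit's top (108 mm above the bench). Axes as the unit's
- start_key (a joint): how far the green key is pressed in m: 0 up, 0.006 right down; a spring returns it, 2 N to begin to move and 5 N right down; right down its top is still 4 mm above the floor of the well
- stop_key_top (a point): centre of the flat top of the red stop key, same size, well and height, 72 mm from the green key on the unit's -y side; not to be pressed
- stop_key (a joint): how far the red key is pressed in m: 0 up, 0.006 right down, same spring
- cast_center (a point): loose stone cast with a pink denture on it, about 60 x 54 x 28 mm, standing on the tray's floor just behind the drawer's front; this point is half-way up, 14 mm over its underside; z up
- wax_tin: bystander: open round tin of red wax, 76 mm across, 18 mm high, left of the drawer; origin at the centre of its underside
- tin_lid: bystander: the tin's round lid, 78 mm across, 8 mm high, right of the drawer; origin at the centre of its underside
- stone_cast: bystander: bare stone cast, about 60 x 54 x 28 mm; origin at the centre of its underside
- articulator: bystander: blue plastic articulator, 75 x 70 x 72 mm; origin at the centre of its underside
- resin_bottle: bystander: small amber bottle, 42 mm across, 85 mm high; origin at the centre of its underside
- mixing_bowl: bystander: green rubber mixing bowl, 110 mm across, 55 mm high; origin at the centre of its underside
- wax_knife: bystander: wax knife with a wooden handle, 175 mm long and 13 mm thick, lying along its own x; origin at about its middle, underneath
There are look-alikes about, which are no part of the job. Leave any blue or yellow look-alike of the part that bears cast_center alone.

How it is judged:
By the outcome, as a careful person would: the job done as asked, in the order asked, and still so for the second after the job is handed in, with the robot touching nothing.
It also fails if it takes over 48 s, if anything falls off the work surface, if the arm or the gripper's body presses on something with over 40 N, if the wrist force passes 120 N, or if a joint passes its speed limit or range.

## Working session

There is one attempt and no reset: what is moved stays moved. The work goes in short steps, Python scripts to look and compute and a shell command to move; the robot and the scene stay as the last step left them, time stands still between calls to the robot, and variables do not carry over. Pictures are saved under pics/ and viewed, at most 10 in all, crops included, and the job is handed in when it is done.

```bash
mkdir -p pics; cat > h.py <<'E'
import numpy as np, cv2
from plant import sensors, viewer, workorder, ctrl
def snap(cam,name,crop=None,k=1):
    im=viewer.snapshot(cam)[:,:,::-1]
    if crop: x0,y0,x1,y1=crop; im=im[y0:y1,x0:x1]
    im=cv2.resize(np.ascontiguousarray(im),None,fx=k,fy=k,interpolation=cv2.INTER_CUBIC)
    cv2.imwrite('pics/'+name,im)
def cam(c):
    p=viewer.camera_params(c); K=np.array([[p['fx'],0,p['cx']],[0,p['fy'],p['cy']],[0,0,1.]])
    return K,np.array(p['dist'],float),np.array(p['extrinsics'])
def px2w(c,uv,z):
    K,d,E=cam(c); o=[]
    for (u,v),zz in zip(uv,np.broadcast_to(z,len(uv))):
        n=cv2.undistortPoints(np.array([[[u,v]]],float),K,d)[0,0]
        r=E[:3,:3].T@np.array([n[0],-n[1],-1]); C=-E[:3,:3].T@E[:3,3]
        o.append(C+r*(zz-C[2])/r[2])
    return np.array(o)
def w2px(c,P):
    K,d,E=cam(c); P=np.atleast_2d(P)@E[:3,:3].T+E[:3,3]
    return cv2.projectPoints(P*[1,-1,-1],np.zeros(3),np.zeros(3),K,d)[0][:,0]
E
python3 - <<'E'
from h import *
snap('scene','s1.png',k=1.4); snap('top','t1.png',k=1.4)
o=sensors.get_obs(); print(o['tool_pos'],o['orientation'],o['opening'])
for c in('scene','top'):
    E=cam(c)[2]; print(c,-E[:3,:3].T@E[:3,3],cam(c)[0][0,0])
E
```

```text
[ 0.28836675 -0.60980324  0.22571584] [ 1.79912118e+02 -8.91193398e-03 -1.54695671e+02] 0.08753446704087386
scene [ 1.21161404 -0.52935691  1.15367414] 442.2898407804996
top [0.25955235 0.0053275  1.45998327] 459.3064647662771
```

View pics/s1.png

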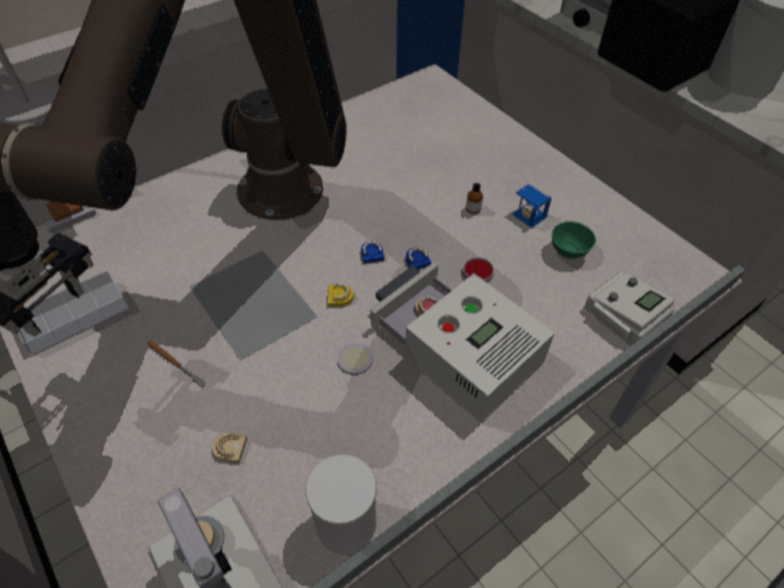

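View pics/t1.png

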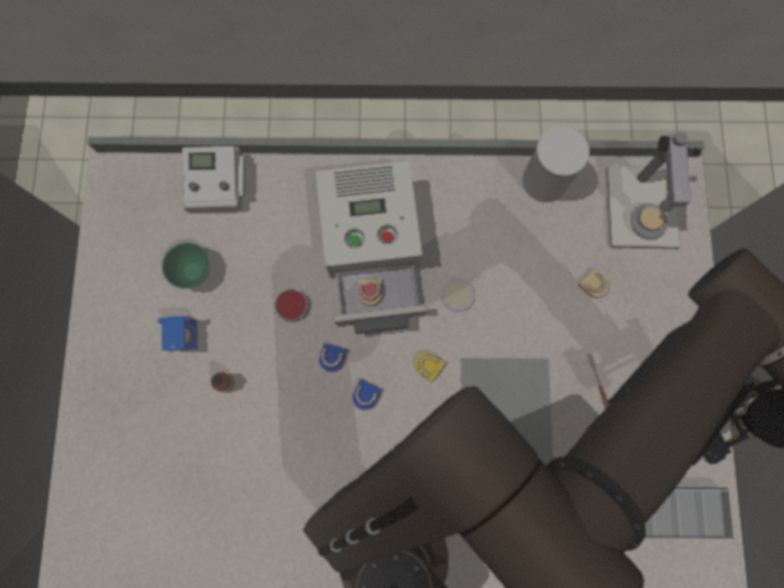

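The pictures show the unit at about (368,213) in the 1.4x top view. The drawer lip is at (382,324), the green key at (355,240) and the red key at (388,236). Two blue casts stand in front of the lip, and the yellow one is to its right. Next is an enlarged crop.

```bash
python3 - <<'E'
from h import *
snap('top','t2.png',(205,105,345,255),4)
snap('scene','s2.png',(240,160,410,290),4)
E
```

```text
(no output)
```

View pics/t2.png

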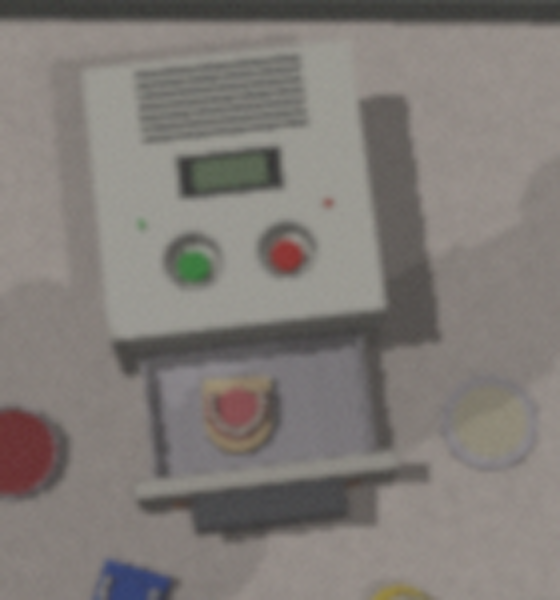

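View pics/s2.png

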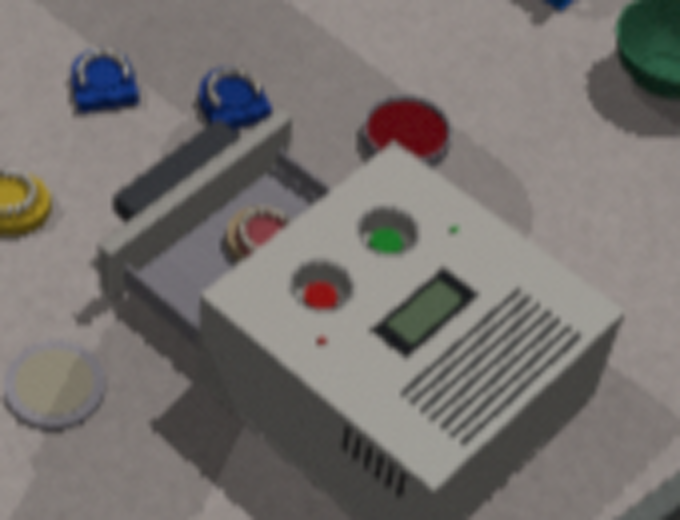

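Top crop: the unit's top corners are at (83,70), (353,42), (385,308) and (113,340). Green key (194,267), red key (287,257), lip from (195,533) to (348,515), cast (238,412). The blue cast starts at about (110,565), left of and in front of the lip.

```bash
python3 - <<'E'
from h import *
np.set_printoptions(precision=4,suppress=True)
t=lambda L:[(205+(x-1.5)/4,105+(y-1.5)/4) for x,y in L]
s=lambda L:[(240+(x-1.5)/4,160+(y-1.5)/4) for x,y in L]
c=px2w('top',t([(83,70),(353,42),(385,308),(113,340)]),.12);print(c)
print('scene FL,FR,BR,BL',px2w('scene',s([(397,143),(203,295),(435,490),(622,317)]),.12))
k=px2w('top',t([(194,267),(287,257)]),.108);print('keys',k,np.linalg.norm(k[0]-k[1]))
print('wells',px2w('top',t([(192,261),(287,250)]),.12))
print('keys s',px2w('scene',s([(387,241),(321,295)]),.108)); print('wells s',px2w('scene',s([(388,231),(322,286)]),.12))
print('lip bottom-front',px2w('top',t([(195,533),(348,515)]),.041),'as top',px2w('top',t([(195,533),(348,515)]),.067))
print('lip s top front',px2w('scene',s([(116,198),(215,125)]),.067))
print('cast',px2w('top',t([(238,412)]),.045),'blue',px2w('top',t([(105,562),(175,578),(385,590)]),.02),px2w('scene',s([(235,97),(103,80)]),.02))
d=[]
for a,b in((0,1),(3,2)): d.append(c[b]-c[a])
print([np.degrees(np.arctan2(v[0],-v[1])) for v in d], np.degrees(np.arctan2(*(c[0]-c[3])[[1,0]])),np.degrees(np.arctan2(*(c[1]-c[2])[[1,0]])))
E
```

```text
[[ 0.8305  0.1773  0.12  ]
 [ 0.8558 -0.0329  0.12  ]
 [ 0.6402 -0.0575  0.12  ]
 [ 0.6134  0.1475  0.12  ]]
scene FL,FR,BR,BL [[ 0.6126  0.152   0.12  ]
 [ 0.6385 -0.0562  0.12  ]
 [ 0.8554 -0.0286  0.12  ]
 [ 0.8306  0.1733  0.12  ]]
keys [[0.675  0.0884 0.108 ]
 [0.6836 0.0171 0.108 ]] 0.07178312150693386
wells [[0.6761 0.0893 0.12  ]
 [0.6854 0.0171 0.12  ]]
keys s [[0.6737 0.09   0.108 ]
 [0.6826 0.0186 0.108 ]]
wells s [[0.6732 0.0897 0.12  ]
 [0.6829 0.018  0.12  ]]
lip bottom-front [[ 0.4793  0.0873  0.041 ]
 [ 0.4945 -0.032   0.041 ]] as top [[ 0.4753  0.0858  0.067 ]
 [ 0.4902 -0.0313  0.067 ]]
lip s top front [[ 0.494  -0.0301  0.067 ]
 [ 0.4796  0.0796  0.067 ]]
cast [[0.5754 0.0551 0.045 ]] blue [[ 0.4589  0.159   0.02  ]
 [ 0.4467  0.1036  0.02  ]
 [ 0.4385 -0.0618  0.02  ]] [[0.4327 0.1395 0.02  ]
 [0.3494 0.059  0.02  ]]
[np.float64(6.8673825741981505), np.float64(7.4391353745772255)] 7.8224965646868645 6.514938020862916
```

```bash
cat >> h.py <<'E'
from scipy.spatial.transform import Rotation as Ro
def go(p,yaw):
    o=sensors.get_obs(); R=Ro.from_euler('xyz',o['orientation'],degrees=True); T=Ro.from_euler('xyz',[180,0,yaw],degrees=True)
    print('shift',np.round(R.inv().apply(np.array(p)-o['tool_pos']),4),'turn',np.round((R.inv()*T).as_rotvec(degrees=True),2))
    print('t',o['clock'],'pos',np.round(o['tool_pos'],4),'rpy',np.round(o['orientation'],2),'F',np.round(o['force'],2),'q',np.round(o['joint_pos'],1),'open',o['opening'])
E
python3 -c "
from h import *
go([.457,.023,.2],-172.8)"
```

```text
shift [-0.4229  0.5001  0.0264] turn [ 0.06 -0.02 18.11]
t 0.2 pos [ 0.2884 -0.6099  0.226 ] rpy [ 1.7994e+02 -1.0000e-02 -1.5469e+02] F [ 0.34 -0.05  0.74] q [-48.2  20.6   0.7  -0.  -70.1 -16.5] open 0.08725415764131203
```

```bash
python3 -m pendant '[[-1,[-0.2115,0.25,0.0],[0,0,9]],[-1,[-0.2115,0.25,0.0],[0,0,9]],[-1,[-0.2115,0.25,0.0],[0,0,9]],[-1,[-0.2115,0.25,0.0],[0,0,9]],[-1,[-0.2115,0.25,0.0],[0,0,9]],[-1,[-0.2115,0.25,0.0],[0,0,9]],[-1,[-0.2115,0.25,0.0],[0,0,9]],[-1,[-0.2115,0.25,0.0],[0,0,9]],[-1,[-0.2115,0.25,0.0],[0,0,9]],[-1,[-0.2115,0.25,0.0],[0,0,9]]]'; python3 -c "
from h import *
go([.457,.023,.2],-172.8)"
```

```text
clock: 1.03
tool_pos: [0.3736, -0.2921, 0.2271]
orientation: [-180.0, 0.1, -163.4]
force: [0.1, 0.2, -0.1]
opening: 0.0266
gripper_force: 0.0
shift [-0.1697  0.2783  0.0271] turn [-0.03  0.07  9.35]
t 1.0333 pos [ 0.3736 -0.2921  0.2271] rpy [-1.7996e+02  6.0000e-02 -1.6345e+02] F [ 0.05  0.16 -0.11] q [-14.2   1.2 -23.7  -0.  -65.  -59.3] open 0.026644370195619542
```

```bash
python3 -m pendant '[[-1,[-0.17,0.278,0.027],[0,0,9.3]],[-1,[-0.17,0.278,0.027],[0,0,9.3]],[-1,[-0.17,0.278,0.027],[0,0,9.3]],[-1,[-0.17,0.278,0.027],[0,0,9.3]],[-1,[-0.17,0.278,0.027],[0,0,9.3]],[-1,[-0.17,0.278,0.027],[0,0,9.3]],[-1,[-0.17,0.278,0.027],[0,0,9.3]],[-1,[-0.17,0.278,0.027],[0,0,9.3]],[-1,[-0.17,0.278,0.027],[0,0,9.3]],[-1,[-0.17,0.278,0.027],[0,0,9.3]]]'; python3 -c "
from h import *
go([.457,.023,.052],-172.8)
snap('scene','s3.png',(200,110,400,260),4)"
```

```text
clock: 1.87
tool_pos: [0.4586, 0.0218, 0.199]
orientation: [-180.0, -0.1, -172.9]
force: [-0.4, -0.2, -0.6]
opening: 0.0002
gripper_force: 0.0
shift [0.0012 0.0015 0.147 ] turn [-0.03 -0.07 -0.05]
t 1.8667 pos [0.4586 0.0218 0.199 ] rpy [-1.7997e+02 -7.0000e-02 -1.7285e+02] F [-0.37 -0.19 -0.6 ] q [  27.4    1.1  -27.7    0.   -61.3 -110.3] open 0.0002434139750732788
```

View pics/s3.png

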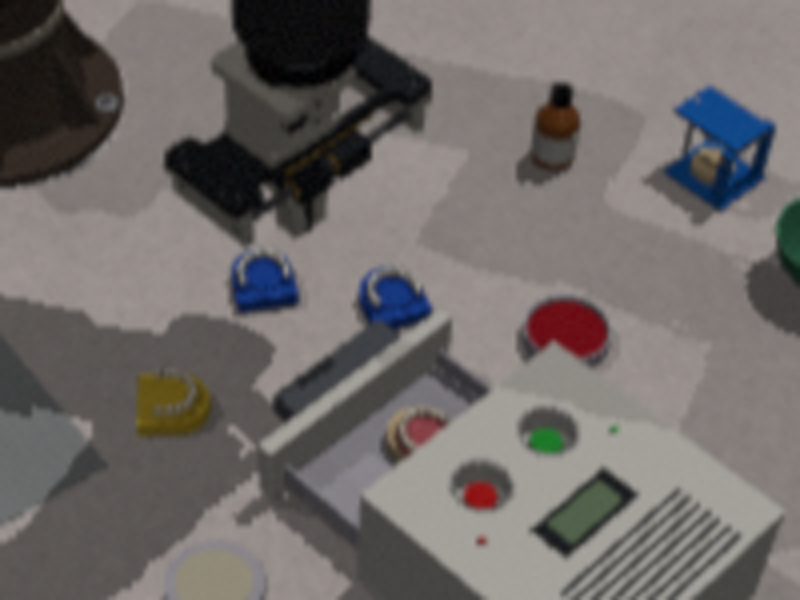

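The view shows the closed fingers at about (305,215), clear of both blue casts, with the lip at (335,370). I descend in front of the lip.

```bash
python3 -m pendant '[[-1,[0,0.0015,0.1],[0,0,0]],[-1,[0,0.0015,0.1],[0,0,0]],[-1,[0,0.0015,0.1],[0,0,0]],[-1,[0,0.0015,0.147],[0,0,0]],[-1,[0,0.0015,0.147],[0,0,0]],[-1,[0,0.0015,0.147],[0,0,0]],[-1,[0,0.0015,0.147],[0,0,0]],[-1,[0,0.0015,0.147],[0,0,0]]]'; python3 -c "
from h import *
go([.5715,.04,.052],-172.8)
snap('scene','s4.png',(220,130,400,260),4)"
```

```text
clock: 2.58
tool_pos: [0.4591, 0.0221, 0.0544]
orientation: [180.0, 0.2, -173.0]
force: [0.2, -0.1, 0.3]
opening: 0.0005
gripper_force: 0.0
shift [-0.1137  0.0041  0.0027] turn [ 0.03  0.15 -0.22]
t 2.5833 pos [0.4591 0.0221 0.0544] rpy [ 1.7997e+02  1.5000e-01 -1.7302e+02] F [ 0.24 -0.09  0.35] q [  27.4   11.5  -38.7    0.   -39.7 -110.5] open 0.00045724050564196296
```

View pics/s4.png

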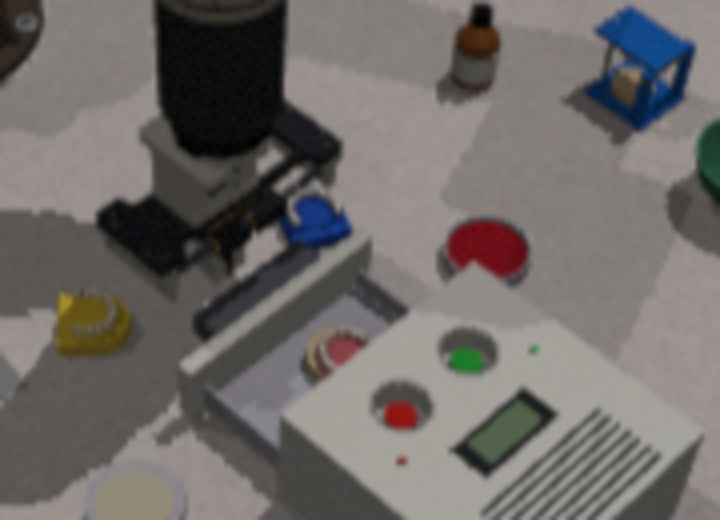

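```bash
python3 -m pendant '[[-1,[-0.003,0,0.002],[0,0,0]],[-1,[-0.006,0,0.002],[0,0,0]],[-1,[-0.009,0,0.002],[0,0,0]],[-1,[-0.012,0,0.002],[0,0,0]],[-1,[-0.015,0,0.002],[0,0,0]],[-1,[-0.018,0.001,0.002],[0,0,0]],[-1,[-0.021,0.001,0.002],[0,0,0]],[-1,[-0.024,0.001,0.002],[0,0,0]],[-1,[-0.027,0.001,0.002],[0,0,0]],[-1,[-0.03,0.001,0.002],[0,0,0]]]'
python3 -m pendant '[[-1,[-0.003,0,0],[0,0,0]],[-1,[-0.006,0,0],[0,0,0]],[-1,[-0.009,0,0],[0,0,0]],[-1,[-0.012,0,0],[0,0,0]],[-1,[-0.015,0,0],[0,0,0]],[-1,[-0.018,0.001,0],[0,0,0]],[-1,[-0.021,0.001,0],[0,0,0]],[-1,[-0.024,0.001,0],[0,0,0]],[-1,[-0.027,0.001,0],[0,0,0]],[-1,[-0.03,0.001,0],[0,0,0]]]'; python3 -c "
from h import *
go([.5715,.04,.052],-172.8)"
```

```text
clock: 3.47
tool_pos: [0.4874, 0.0269, 0.0504]
orientation: [-180.0, -0.0, -173.0]
force: [-2.2, -0.8, 0.2]
opening: 0.0006
gripper_force: 1.1
clock: 4.3
tool_pos: [0.5173, 0.0317, 0.0505]
orientation: [180.0, -0.0, -173.0]
force: [-2.0, -0.5, -2.3]
opening: 0.0005
gripper_force: 1.1
shift [-0.0548  0.0016 -0.0015] turn [ 0.   -0.01 -0.19]
t 4.3 pos [0.5173 0.0317 0.0505] rpy [ 1.8000e+02 -1.0000e-02 -1.7299e+02] F [-1.95 -0.5  -2.31] q [  25.2   16.7  -31.6   -0.   -41.7 -108.2] open 0.00046065354382147044
```

```bash
python3 -m pendant '[[-1,[-0.003,0,0],[0,0,0]],[-1,[-0.006,0,0],[0,0,0]],[-1,[-0.009,0,0],[0,0,0]],[-1,[-0.012,0,0],[0,0,0]],[-1,[-0.015,0,0],[0,0,0]],[-1,[-0.018,0,0],[0,0,0]],[-1,[-0.021,0,0],[0,0,0]],[-1,[-0.024,0,0],[0,0,0]],[-1,[-0.027,0,0],[0,0,0]],[-1,[-0.03,0,0],[0,0,0]]]'
python3 -m pendant '[[-1,[-0.002,0,0],[0,0,0]],[-1,[-0.004,0,0],[0,0,0]],[-1,[-0.006,0,0],[0,0,0]],[-1,[-0.008,0,0],[0,0,0]],[-1,[-0.01,0,0],[0,0,0]],[-1,[-0.012,0,0],[0,0,0]],[-1,[-0.014,0,0],[0,0,0]],[-1,[-0.016,0,0],[0,0,0]],[-1,[-0.017,0,0],[0,0,0]],[-1,[-0.018,0,0],[0,0,0]]]'; python3 -c "
from h import *
go([.5715,.04,.052],-172.8)"
```

```text
clock: 5.13
tool_pos: [0.5472, 0.0354, 0.0506]
orientation: [180.0, 0.0, -173.0]
force: [-2.5, 0.8, -0.9]
opening: 0.0006
gripper_force: 1.1
clock: 5.97
tool_pos: [0.565, 0.0375, 0.0507]
orientation: [180.0, 0.0, -173.0]
force: [-2.0, 1.1, -0.4]
opening: 0.0006
gripper_force: 1.0
shift [-0.0068  0.0017 -0.0013] turn [ 0.    0.02 -0.18]
t 5.9667 pos [0.565  0.0375 0.0507] rpy [ 1.8000e+02  2.0000e-02 -1.7298e+02] F [-1.99  1.09 -0.4 ] q [  23.6   20.5  -25.5    0.   -44.  -106.6] open 0.0005518913468718301
```

```bash
python3 -m pendant '[[-1,[-0.001,0,0],[0,0,0]],[-1,[-0.002,0,0],[0,0,0]],[-1,[-0.003,0,0],[0,0,0]],[-1,[-0.004,0,0],[0,0,0]],[-1,[-0.005,0,0],[0,0,0]],[-1,[-0.005,0,0],[0,0,0]]]'
python3 -m pendant '[[-1,[-0.0005,0,0],[0,0,0]],[-1,[-0.001,0,0],[0,0,0]],[-1,[-0.0015,0,0],[0,0,0]],[-1,[-0.002,0,0],[0,0,0]]]'
```

```text
clock: 6.47
tool_pos: [0.57, 0.0381, 0.0506]
orientation: [-180.0, 0.0, -173.0]
force: [-0.6, 0.5, 0.1]
opening: 0.0004
gripper_force: 0.5
clock: 6.8
tool_pos: [0.5705, 0.038, 0.0505]
orientation: [-180.0, -0.1, -173.0]
force: [-7.2, 1.0, 5.0]
opening: 0.0005
gripper_force: 3.7
```

```bash
python3 -m pendant '[[-1,[-0.0005,0,0],[0,0,0]],[-1,[-0.001,0,0],[0,0,0]],[-1,[-0.001,0,0],[0,0,0]],[-1,[-0.001,0,0],[0,0,0]]]'
```

```text
clock: 7.13
tool_pos: [0.5705, 0.0379, 0.0503]
orientation: [-180.0, -0.2, -173.0]
force: [-9.4, 2.2, 7.5]
opening: 0.0004
gripper_force: 4.6
```

It's against the firm stop. Next I back off, rise, and turn the gripper so that one open finger goes into the well while the other hangs clear in front of the unit.

```bash
python3 -m pendant '[[-1,[0.005,0,0],[0,0,0]],[-1,[0.015,0,0],[0,0,0]],[-1,[0.03,0,0],[0,0,0]],[-1,[0.04,0,0],[0,0,0]],[-1,[0.04,0,0],[0,0,0]],[-1,[0.04,0,-0.04],[0,0,0]],[-1,[0.04,0,-0.08],[0,0,0]],[-1,[0.04,0,-0.12],[0,0,0]],[-1,[0.04,0,-0.15],[0,0,0]],[-1,[0.04,0,-0.15],[0,0,0]]]'; python3 -c "
from h import *
go([.6205,.082,.18],-82.8)
im=viewer.snapshot('top')[:,:,::-1]; cv2.imwrite('pics/t3raw.png',im)"
```

```text
clock: 7.97
tool_pos: [0.5369, 0.0343, 0.2082]
orientation: [179.9, 0.7, -172.9]
force: [1.2, 1.2, 0.2]
opening: 0.0001
gripper_force: 0.0
shift [-0.0885  0.037   0.0293] turn [ -0.49   0.6  -90.11]
t 7.9667 pos [0.5369 0.0343 0.2082] rpy [ 179.93    0.7  -172.91] F [1.22 1.16 0.17] q [  24.7    8.   -18.8    0.2  -62.5 -107.6] open 5.226443332684722e-05
```

```bash
python3 -m pendant '[[1,[0,0,0],[0,0,-45]],[1,[0,0,0],[0,0,-45]],[1,[0,0,0],[0,0,-45]],[1,[0,0,0],[0,0,-45]],[1,[0,0,0],[0,0,-45]],[1,[0,0,0],[0,0,-45]],[1,[0,0,0],[0,0,-45]],[1,[0,0,0],[0,0,-45]]]'; python3 -m pendant '[[1,[0,0,0],[0,0,-45]],[1,[0,0,0],[0,0,-45]],[1,[0,0,0],[0,0,-45]],[1,[0,0,0],[0,0,-45]],[1,[0,0,0],[0,0,-45]],[1,[0,0,0],[0,0,-45]],[1,[0,0,0],[0,0,-45]],[1,[0,0,0],[0,0,-45]]]'; python3 -c "
from h import *
go([.6205,.082,.18],-82.8)"
```

```text
clock: 8.68
tool_pos: [0.5328, 0.0335, 0.1998]
orientation: [180.0, -0.0, -127.9]
force: [-0.1, -0.2, -0.1]
opening: 0.048
gripper_force: 0.0
clock: 9.35
tool_pos: [0.5328, 0.0335, 0.2]
orientation: [180.0, -0.0, -83.0]
force: [0.1, -0.3, 0.3]
opening: 0.0876
gripper_force: 0.0
shift [-0.0374 -0.093   0.0199] turn [ 0.04 -0.01 -0.2 ]
t 9.35 pos [0.5328 0.0335 0.2   ] rpy [ 1.7996e+02 -1.0000e-02 -8.3000e+01] F [ 0.1  -0.32  0.35] q [ 24.7   8.4 -19.3  -0.  -62.3 -17.6] open 0.08757989400338118
```

```bash
python3 -m pendant '[[1,[-0.0374,-0.093,0.02],[0,0,0]],[1,[-0.0374,-0.093,0.02],[0,0,0]],[1,[-0.0374,-0.093,0.02],[0,0,0]],[1,[-0.0374,-0.093,0.02],[0,0,0]],[1,[-0.0374,-0.093,0.04],[0,0,0]],[1,[-0.0374,-0.093,0.06],[0,0,0]],[1,[-0.0374,-0.093,0.065],[0,0,0]],[1,[-0.0374,-0.093,0.065],[0,0,0]]]'; python3 -c "
from h import *
go([.6205,.082,.13],-82.8)
snap('scene','s5.png',(270,150,400,250),6)
a=np.radians(7.2);u=np.array([np.cos(a),np.sin(a),0]);v=np.array([-u[1],u[0],0])
p=sensors.get_obs()['tool_pos']+.0545*u
print(p,(w2px('scene',[p+i*u*.0105+j*v*.0095 for i in(-1,1) for j in(-1,1)])-[270,150])*6+2.5)"
```

```text
clock: 10.02
tool_pos: [0.6193, 0.0814, 0.1337]
orientation: [179.8, -0.1, -83.1]
force: [-0.6, -0.5, -0.1]
opening: 0.0877
gripper_force: 0.0
shift [-0.0004 -0.0012  0.0037] turn [ 0.22 -0.06 -0.31]
t 10.0167 pos [0.6193 0.0814 0.1337] rpy [ 1.7978e+02 -6.0000e-02 -8.3110e+01] F [-0.6  -0.53 -0.14] q [ 25.4  20.1 -12.8  -0.  -57.3 -18.5] open 0.08766617148106635
[0.67438356 0.08854031 0.13526552] [[376.39174529 388.38621618]
 [402.24971619 367.50750514]
 [408.64665084 413.13641811]
 [434.48261682 391.94331213]]
```

View pics/s5.png

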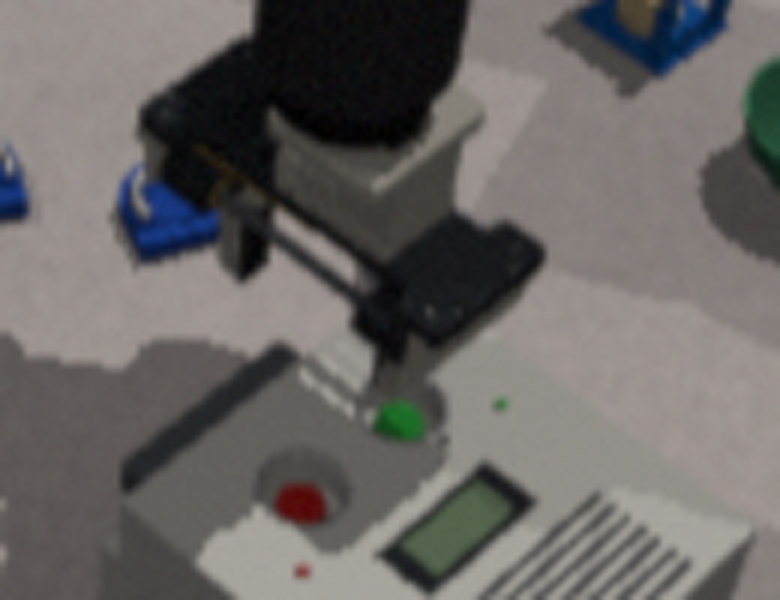

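The drawer is home, with only its lip at (205,415) showing in front of the unit. The finger tip at (400,390) hangs over the green key at (402,420), as predicted. I descend slowly into the well.

```bash
python3 -m pendant '[[1,[0,-0.001,0.003],[0,0,0]],[1,[0,-0.001,0.006],[0,0,0]],[1,[0,-0.001,0.009],[0,0,0]],[1,[0,-0.001,0.012],[0,0,0]],[1,[0,-0.001,0.015],[0,0,0]],[1,[0,-0.001,0.018],[0,0,0]],[1,[0,-0.001,0.021],[0,0,0]],[1,[0,-0.001,0.021],[0,0,0]]]'; python3 -c "
from h import *
snap('scene','s6.png',(310,190,370,235),8)
go([.6205,.082,.1],-82.8)"
```

```text
clock: 10.73
tool_pos: [0.6213, 0.082, 0.1138]
orientation: [179.9, -0.0, -83.0]
force: [-0.4, 0.8, 0.0]
opening: 0.0878
gripper_force: 0.0
shift [-0.0001  0.0009  0.0141] turn [ 0.04 -0.01 -0.19]
t 10.7833 pos [0.6215 0.0821 0.1141] rpy [ 1.7996e+02 -1.0000e-02 -8.2990e+01] F [-1.07  1.61 -0.06] q [ 25.3  21.3 -13.9  -0.  -54.8 -18.3] open 0.08769026063494267
```

View pics/s6.png

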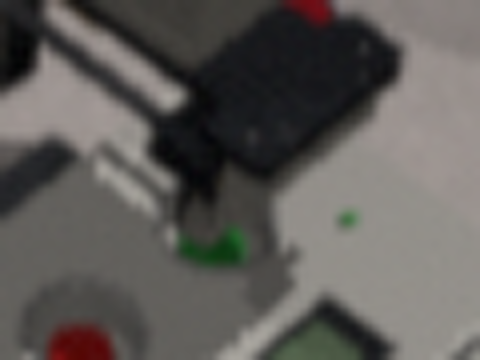

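The finger is inside the well with the green key visible below it at (212,248). I press on.

```bash
python3 -m pendant '[[1,[0,0,0.001],[0,0,0]],[1,[0,0,0.002],[0,0,0]],[1,[0,0,0.003],[0,0,0]],[1,[0,0,0.004],[0,0,0]],[1,[0,0,0.005],[0,0,0]],[1,[0,0,0.006],[0,0,0]],[1,[0,0,0.007],[0,0,0]],[1,[0,0,0.008],[0,0,0]]]';python3 -m pendant '[[1,[0,0,0.001],[0,0,0]],[1,[0,0,0.002],[0,0,0]],[1,[0,0,0.003],[0,0,0]],[1,[0,0,0.003],[0,0,0]]]'
```

```text
clock: 11.45
tool_pos: [0.6217, 0.0822, 0.1067]
orientation: [-180.0, 0.0, -83.0]
force: [-1.5, -0.2, 2.9]
opening: 0.0877
gripper_force: 1.3
clock: 11.78
tool_pos: [0.6217, 0.0822, 0.1036]
orientation: [-180.0, -0.0, -83.0]
force: [-1.6, -0.3, 4.5]
opening: 0.0873
gripper_force: 2.1
```

```bash
python3 -m pendant '[[1,[0,0,0.001],[0,0,0]],[1,[0,0,0.002],[0,0,0]],[1,[0,0,0.003],[0,0,0]],[1,[0,0,0.003],[0,0,0]],[1,[0,0,0.003],[0,0,0]]]'
```

```text
clock: 12.2
tool_pos: [0.6218, 0.0821, 0.102]
orientation: [-179.9, -0.0, -83.0]
force: [-7.5, 0.7, 13.6]
opening: 0.0876
gripper_force: 6.9
```

It has bottomed at the expected 102 mm. I hold it there.

```bash
python3 -m pendant '[[1,[0,0,0],[0,0,0]],[1,[0,0,0],[0,0,0]],[1,[0,0,0],[0,0,0]],[1,[0,0,0],[0,0,0]],[1,[0,0,0],[0,0,0]],[1,[0,0,0],[0,0,0]],[1,[0,0,0],[0,0,0]],[1,[0,0,0],[0,0,0]],[1,[0,0,0],[0,0,0]],[1,[0,0,0],[0,0,0]]]'; python3 -m pendant '[[1,[0,0,0],[0,0,0]],[1,[0,0,0],[0,0,0]],[1,[0,0,0],[0,0,0]],[1,[0,0,0],[0,0,0]],[1,[0,0,0],[0,0,0]],[1,[0,0,0],[0,0,0]],[1,[0,0,0],[0,0,0]]]'; python3 -m pendant '[[1,[0,0,-0.003],[0,0,0]],[1,[0,0,-0.006],[0,0,0]],[1,[0,0,-0.01],[0,0,0]],[1,[0,0,-0.015],[0,0,0]],[1,[0,0,-0.025],[0,0,0]],[1,[0,0,-0.04],[0,0,0]],[1,[0,0,-0.07],[0,0,0]],[1,[0,0,-0.1],[0,0,0]],[1,[0,0,-0.12],[0,0,0]],[1,[0,0,-0.12],[0,0,0]]]'
python3 -m pendant '[[1,[0.05,0.15,0],[0,0,0]],[1,[0.05,0.15,0],[0,0,0]],[1,[0.05,0.15,0],[0,0,0]],[1,[0.05,0.15,0],[0,0,0]],[1,[0.05,0.15,0],[0,0,0]],[1,[0.05,0.15,0],[0,0,0]],[1,[0.05,0.15,0],[0,0,0]]]'
python3 -c "
from h import *
snap('scene','s7.png',(220,130,410,280),4)"
```

```text
clock: 13.03
tool_pos: [0.6219, 0.0821, 0.1021]
orientation: [-179.9, -0.0, -83.0]
force: [-7.3, -1.1, 13.5]
opening: 0.0876
gripper_force: 6.9
clock: 13.62
tool_pos: [0.6219, 0.0821, 0.102]
orientation: [-179.9, -0.0, -83.0]
force: [-6.5, 0.2, 13.9]
opening: 0.0875
gripper_force: 6.9
clock: 14.45
tool_pos: [0.6241, 0.0826, 0.2265]
orientation: [-179.5, 0.1, -83.0]
force: [0.8, -0.6, 0.4]
opening: 0.0878
gripper_force: 0.0
clock: 15.03
tool_pos: [0.4794, 0.0144, 0.2213]
orientation: [-179.9, 0.0, -83.0]
force: [0.8, 0.8, 0.0]
opening: 0.088
gripper_force: 0.0
```

View pics/s7.png

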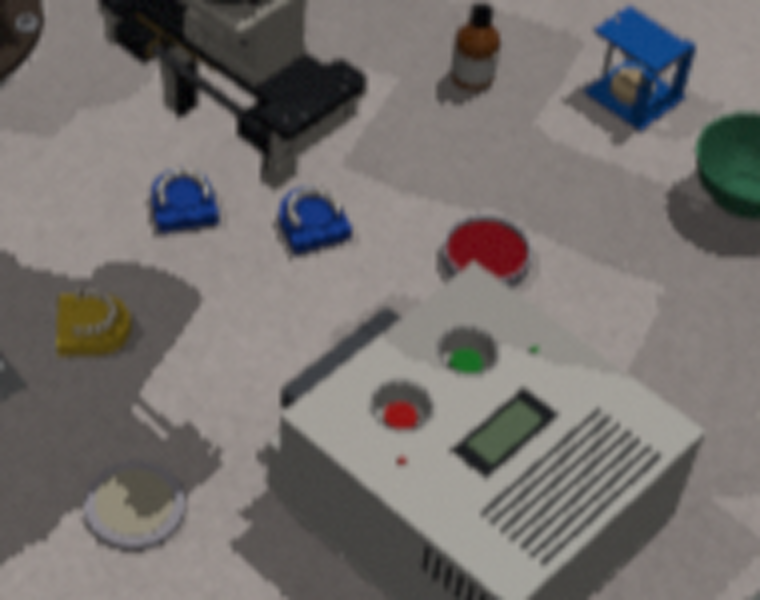

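The drawer is home (lip at (340,358)), the green key is up again at (465,360), and the bystanders are where they were. I hand the job in.

```bash
python3 -c "
from h import *
print(workorder.close_job())"
```

```text
the job is handed in; nothing more can be done
None
```

I pushed the drawer to its firm stop, then held the green key right down for about 1.5 s and let it come up; I handed the job in at about 15 s, with no other object visibly moved in the last view (the cast is out of sight inside the unit).

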